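# Back off a drum-brake star adjuster by two full turns

### The job

Back off the adjuster of the drum brake on the bench by two full turns, so that the shoes draw in and the drum will go on: stroke a fingertip again and again across the top of the toothed star wheel's rim, away from the stub axle, and follow the dab of red paint to count the turns. Stop at two turns and take the hand away. The adjuster and shoes must stay seated on the brake, and nothing else on the brake or the bench is to be picked up or pushed about.

Things in the scene. Friction and masses are not known exactly. Their poses are not given: they have to be found in the camera images.
- wheel_centre (a point): Centre of the brake adjuster's star wheel, 80 mm above the bench: a toothed steel wheel on edge, 34 mm diameter over its 24 teeth (2.2 mm deep), 12 mm wide. Three neighbouring teeth and the wheel's sides below them are dabbed with red paint. Axes: x level, from the wheel towards the stub axle; y along the wheel's own axle; z up.
- wheel_top (a point): Top of the star wheel's rim, 17 mm above wheel_centre, same axes, does not turn with the wheel. Stroking here in the -x direction, away from the stub axle, loosens the wheel. Nothing as high as this point stands within 45 mm of it along x or 30 mm along y.
- star_wheel (a joint): Turn of the star wheel, rad: 0 with the red dab straight up, growing as it loosens; one turn = 6.283. Starts within 0.5 of 0; tight stop at -1. Turns stiffly (0.03 N m, about 2 N of drag at the rim) and stays where it is left. A fingertip pressed down with 4 to 15 N rolls it almost without slip.
- adjuster (a joint): How far the adjuster, with the two shoes that it is sprung together with, has been pulled up off the backing plate, in m: 0 = seated, held down by springs of about 12 N and its weight of 10 N; pressing down on the wheel does not move it.
- brake: Drum brake, face up, bolted to the bench: black backing plate 280 mm diameter, its top face 50 mm above the bench; two curved shoes, up to 105 mm above the bench, on the +y and -y sides; stub axle in the middle, tip 135 mm above the bench. Origin on the stub axle's line at bench height; the adjuster lies 95 mm away on the -x side, between the shoes' free ends. z up.
- castle_nut: Loose castellated axle nut, yellow zinc, 34 mm across, 19 mm high, lying on the backing plate beside the stub axle; origin at the centre of its underside. Leave it alone.
- dust_cap: Loose steel hub dust cap, 38 mm diameter, 22 mm high, lying on the backing plate on the other side of the stub axle; origin at the centre of its underside. Leave it alone.
- cleaner_can: Upright can of brake cleaner, 66 mm diameter, 210 mm high; origin at the centre of its underside. Leave it alone.
- screwdriver: Black-handled screwdriver, 220 mm long, lying on the bench along its own x axis, handle to -x. Leave it alone.
- spanner: Steel spanner, 190 mm long, lying on the bench along its own x axis. Leave it alone.
- drum: Cast-iron brake drum with its hub and five studs, face up, 276 mm diameter, 112 mm high, 5 kg; origin at the centre of its underside. Leave it alone.
- carton: Open cardboard carton, 170 x 120 x 75 mm; origin at the centre of its underside. Leave it alone.
- parts_dish: Steel parts dish with bolts, 120 mm diameter, 30 mm high; origin at the centre of its underside. Leave it alone.

How it is judged:
By the outcome, as a careful person would: the job done as asked, in the order asked, and still so for the second after the job is handed in, with the robot touching nothing.
It also fails if it takes over 58 s, if anything falls off the work surface, if the arm or the gripper's body presses on something with over 40 N, if the wrist force passes 120 N, or if a joint passes its speed limit or range.

### The arm

A 6-joint arm with a two-finger parallel gripper is mounted at the origin on the work surface. World frame = base frame: x ahead of the robot, y to its left, z up, the work surface at z = 0. Lengths are in m, angles in rad, forces in N, time in s.
With the tool pointing down it reaches from about 0.425 to 0.95 m from the base axis. Payload 14.7 kg.
Tool frame: the origin (TCP) lies midway between the tips of the shut fingers; the grasp point (between the pads) lies 19 mm behind it; z points along the fingers, y is the direction in which the jaws open and shut (so a half turn about z gives the same grasp; the last joint's range is limited). The gripper opens to 85 mm and grips with 20 to 120 N. Pads are 22 mm wide; open, the fingers measure 114 mm over their backs; the gripper's body (76 mm by 85 mm) begins 54 mm behind the grasp point. The pads swing forward as they close: fully open they stand 13 mm farther back than shut.
Start: joints at [1.287, 0.48, 1.596, -0, 1.065, -0.047], TCP at [0.152, 0.632, 0.231] pointing down, gripper open.
Joint ranges: [-2.75, 2.75], [-0.82, 2.05], [0.23, 2.67], [-1.56, 4.7], [0.09, 2.69], [-2.92, 2.92]. Speed limits (rad/s): [1.89, 1.89, 2.39, 3.01, 3.01, 3.01].

### API

Orientations are given as a 3x3 rotation matrix whose columns are the frame's x, y, z axes.
In Python, from cell import env gives the robot as it stands.
- The arm moves only by the tool jog_arm, never from a script. Its argument "increments" is one flat list of numbers, 4 for each row, row after row: the shift along the tool's x, y, z in mm, then the turn about the tool's z in rad. In form: [dx, dy, dz, twist, dx, dy, dz, twist, ...]. A call has 1 to 12 rows; each row shifts and turns the commanded pose from where the row before left it, along the tool's axes as they then stand; what a row does not reach is not made up. A row lasts 1/12 s, in which the tool goes at most 41.7 mm and 7.16 degrees, less where a joint would pass 70% of its speed; a pose out of reach is approached as far as the arm can. A call with a gripper value outside its range is refused whole. "fingers" is the finger opening in mm, from 0 to 85.4, set as the call begins (left out, the last holds). The fingers move at their own pace and stop on an object; "squeeze" is the grip in N (left out, the last holds). Time passes only in rows, so rows that do not move let the fingers close. It gives the time, the measured TCP pose, the force and the opening at its end, in the units of the state.
- env.state(): the state, without advancing time (a new reading comes with each control period).
- env.read_camera(name): name is "side" or "top"; returns a dict with "image" (480x640x3 uint8, blue, green, red), "vertical_fov" (degrees; the focal length in pixels is half the picture's height over the tangent of half this angle, whatever the lens; pixels are square), "cx", "cy" (the principal point, pixels), "camera_from_world" (4x4, takes a point from world to camera coordinates). Camera axes: x right, y down, z forward; pixel columns grow to the right and rows downward; lengths in m; the calibration is good to about 2 mm. A picture is of the moment at which its call begins. There is no depth.
- env.job_done(): hands the job in, once; it reports no verdict.
Trained networks look in the newest picture that a camera, given by its name, has taken for a name from the list of things; names that differ only in an ending like _2 or _b are one class to them, and where a whole thing is asked for, a point or a joint stands for the part that bears it (a point fixed in the world has none). Each returns a list of dicts, best first, with "score" (0 to 1); they miss things now and then, are a little off and sometimes report something else, mostly with a low value. They report only what shows in the picture. A call takes as long as a camera call.
- env.silhouettes(camera, target): "mask" (480x640 bool, what is visible of it) and "rect" ([left, top, width, height] in pixels, round what is visible of it).
- env.tip_of(camera, target): "location" ([column, row] in pixels: a listed point, or the origin of a listed thing).
The state is a dict: "clock": time; "qpos": joint angles; "joint_velocities": joint speeds; "joint_efforts": joint torques, N m; "tcp_pos": TCP position; "tcp_rot": TCP orientation; "contact_force": force on the tool from outside, world axes, zero at the start; "moment": the same for the moment, N m; "finger_gap": opening from 0.0 (shut) to 1.0 (fully open).
Only numpy, scipy, OpenCV 4.12 (cv2) and the standard library are available. Lean on these libraries where they do the work, as an engineer would, in place of code of your own. Each camera call takes 0.05 s, during which the arm holds its last target.

## Working session

There is one attempt and no reset: what is moved stays moved. The work goes in short steps, Python scripts to look and compute and a tool call to move; the robot and the scene stay as the last step left them, time stands still between calls to the robot, and variables do not carry over. Pictures are saved under pics/ and viewed, and the job is handed in when it is done.

Besides the shell and the picture viewer there is one more tool, called after "Emit:" as name(argument=value, ...), one argument or row to a line, values as JSON. jog_arm: Moves the arm, as the interface text tells. Its arguments: {"type":"object","properties":{"increments":{"type":"array","items":{"type":"number"}},"fingers":{"type":"number"},"squeeze":{"type":"number"}},"required":["increments"]}

```bash
ls; mkdir -p pics
cat > h.py <<'E'
import numpy as np, cv2
from cell import env
def cam(n):
    return env.read_camera(n)
def ray(c,px):
    f=240/np.tan(np.radians(c["vertical_fov"])/2)
    T=np.array(c["camera_from_world"]);R=T[:3,:3];t=T[:3,3]
    d=R.T@np.array([(px[0]-c["cx"])/f,(px[1]-c["cy"])/f,1]);return -R.T@t,d
def atz(c,px,z):
    o,d=ray(c,px);return o+d*(z-o[2])/d[2]
def proj(c,p):
    f=240/np.tan(np.radians(c["vertical_fov"])/2)
    T=np.array(c["camera_from_world"]);q=T[:3,:3]@np.array(p)+T[:3,3]
    return f*q[0]/q[2]+c["cx"],f*q[1]/q[2]+c["cy"]
E
python3 - <<'E'
from h import *
s=env.state();print(s)
for n in("side","top"):
    c=cam(n);cv2.imwrite(f"pics/{n}0.png",c["image"])
    print(n,c["vertical_fov"],c["cx"],c["cy"],ray(c,(320,240)))
    for t,z in(("wheel_centre",.08),("wheel_top",.097),("brake",0),("castle_nut",.05),("dust_cap",.05),("cleaner_can",0)):
        r=env.tip_of(n,t)
        for k in r[:2]:print(t,k["score"],np.round(k["location"],1),atz(c,k["location"],z).round(4))
E
```

```text
pics
{'clock': 0.0, 'qpos': array([ 1.28738716e+00,  4.80849873e-01,  1.59690054e+00,  6.82621600e-06,
        1.06508466e+00, -4.66241027e-02]), 'joint_velocities': array([ 1.74856429e-03,  1.09938645e-03, -1.03687773e-03,  1.16481007e-04,
       -1.44754872e-03, -9.41424429e-05]), 'joint_efforts': array([-9.36130127e-04, -9.50639462e+01, -4.30133986e+01, -3.78253299e-04,
        1.25132909e-02,  3.77804156e-05]), 'tcp_pos': array([0.1523495 , 0.6314554 , 0.23065075]), 'tcp_rot': array([[-9.72096364e-01,  2.34581614e-01, -3.53150596e-04],
       [ 2.34581871e-01,  9.72095637e-01, -1.19118233e-03],
       [ 6.38666806e-05, -1.24078674e-03, -9.99999228e-01]]), 'contact_force': array([0.02528335, 0.35164064, 0.11131482]), 'moment': array([ 0.02016237,  0.03360305, -0.0037804 ]), 'finger_gap': 0.998999925219946}
side 50.738773171843704 327.17844034987263 242.13607397983023 (array([ 0.04718897, -0.62458004,  1.0360623 ]), array([ 0.37141265,  0.52989041, -0.76255345]))
wheel_centre 0.92 [355.4 260.4] [ 0.5433 -0.0627  0.08  ]
wheel_top 0.96 [359.9 256.3] [ 0.5507 -0.0694  0.097 ]
brake 0.81 [389.2 263.6] [ 0.6483 -0.0759  0.    ]
brake 0.56 [268. 155.] [0.626  0.4748 0.    ]
castle_nut 0.65 [376.  238.3] [ 0.6459 -0.0203  0.05  ]
dust_cap 0.65 [396.1 270.5] [ 0.6188 -0.1284  0.05  ]
cleaner_can 0.89 [479.1 318.1] [ 0.7121 -0.3265  0.    ]
top 48.960702199383896 327.9764219780104 244.18478512227998 (array([0.31260546, 0.02302121, 1.42419258]), array([ 0.16027579,  0.02743882, -0.98683879]))
wheel_centre 0.61 [366.1 233. ] [ 0.5468 -0.0591  0.08  ]
wheel_top 0.79 [366.1 234.8] [ 0.5392 -0.0579  0.097 ]
wheel_top 0.56 [346.  199.2] [ 0.6334 -0.0088  0.097 ]
brake 0.97 [370.2 205.7] [ 0.637  -0.0775  0.    ]
brake 0.67 [363.6 230.4] [ 0.5681 -0.0574  0.    ]
castle_nut 0.41 [343.5 197.3] [ 0.6501 -0.0034  0.05  ]
dust_cap 0.71 [394.8 201.5] [ 0.6357 -0.1398  0.05  ]
cleaner_can 0.72 [458.4 172.3] [ 0.7268 -0.3254  0.    ]
```

Run:
```python
import cv2
a=cv2.imread("pics/side0.png");cv2.imwrite("pics/side0c.png",cv2.resize(a[190:340,270:470],None,fx=4,fy=4,interpolation=cv2.INTER_CUBIC))
a=cv2.imread("pics/top0.png");cv2.imwrite("pics/top0c.png",cv2.resize(a[140:290,280:480],None,fx=4,fy=4,interpolation=cv2.INTER_CUBIC))
```

```text
(no output)
```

View pics/side0.png

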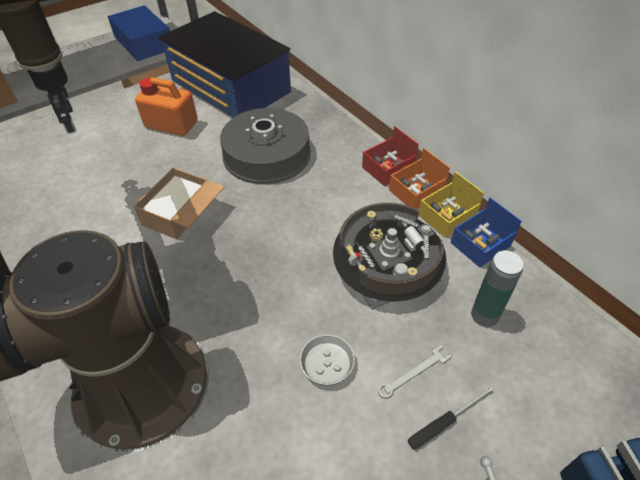

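View pics/top0.png

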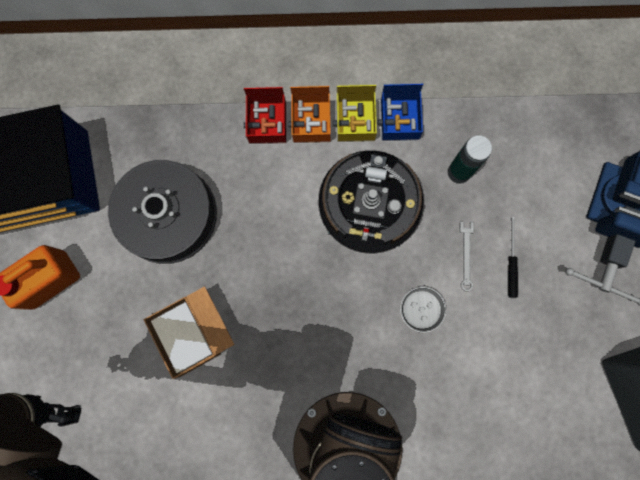

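```bash
sleep 1
```

```text
(no output)
```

View pics/side0c.png

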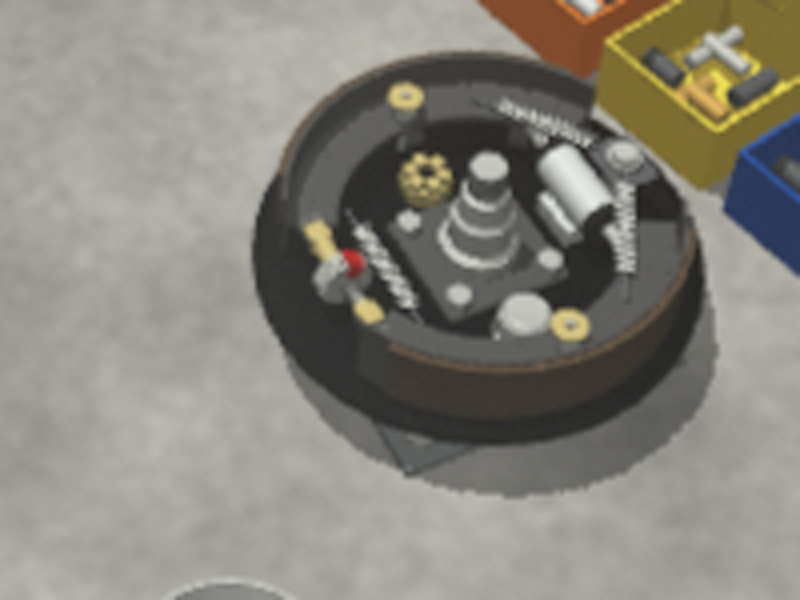

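View pics/top0c.png

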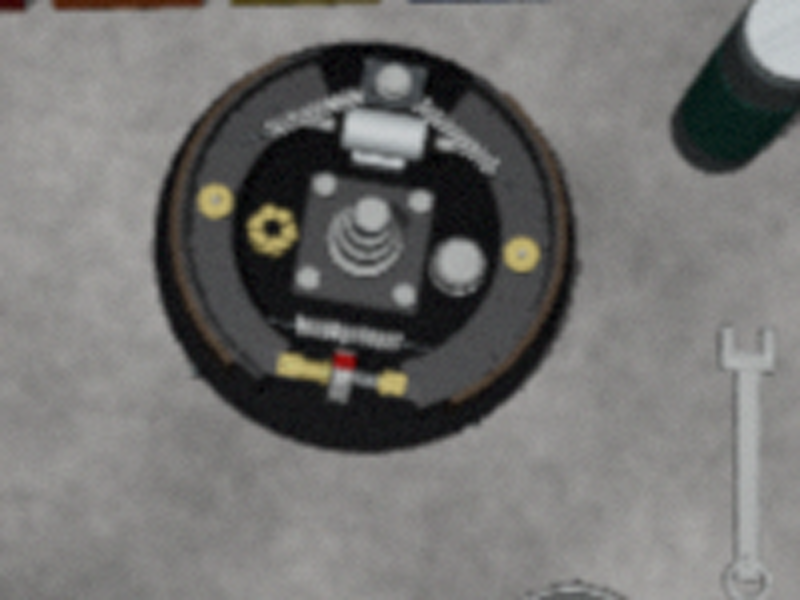

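Run:
```python
from h import *
cs,ct=cam("side"),cam("top")
def tri(a,b):
    o1,d1=ray(cs,a);o2,d2=ray(ct,b);A=np.c_[d1,-d2];s=np.linalg.lstsq(A,o2-o1,rcond=None)[0]
    p,q=o1+s[0]*d1,o2+s[1]*d2;return ((p+q)/2).round(4),round(np.linalg.norm(p-q),4)
S=lambda x,y:(270+(x+.5)/4-.5,190+(y+.5)/4-.5)
T=lambda x,y:(280+(x+.5)/4-.5,140+(y+.5)/4-.5)
print("stub tip",tri(S(489,163),T(373,212)))
print("stub tip z.135",atz(cs,S(489,163),.135),atz(ct,T(373,212),.135))
print("gold left",tri(S(405,97),T(215,200)),"right",tri(S(570,325),T(521,255)))
print("adj ends",tri(S(318,238),T(292,364)),tri(S(369,311),T(393,382)))
print("red",tri(S(350,263),T(344,360)))
for n,c in(("side",cs),("top",ct)):
  im=c["image"].astype(int);m=(im[:,:,2]>110)&(im[:,:,1]<80)&(im[:,:,0]<80)
  ys,xs=np.nonzero(m[225:275,340:380]);print(n,xs.mean()+340,ys.mean()+225,len(xs),xs.min()+340,xs.max()+340,ys.min()+225,ys.max()+225)
```

```text
stub tip (array([ 0.64  , -0.0759,  0.1352]), np.float64(0.0007))
stub tip z.135 [ 0.64043902 -0.07590302  0.135     ] [ 0.63967432 -0.07571183  0.135     ]
gold left (array([0.6605, 0.023 , 0.0948]), np.float64(0.001)) right (array([ 0.6203, -0.1737,  0.0954]), np.float64(0.0025))
adj ends (array([ 0.5542, -0.0245,  0.0773]), np.float64(0.0001)) (array([ 0.5407, -0.0894,  0.0825]), np.float64(0.0011))
red (array([ 0.5537, -0.0573,  0.0865]), np.float64(0.0019))
side 357.76190476190476 254.47619047619048 21 356 360 252 257
top 365.25 229.6875 16 363 367 228 231
```

Emit:
jog_arm(
  increments=[-26.6,-22,0,0,-26.6,-22,0,0,-26.6,-22,0,0,-26.6,-22,0,0,-26.6,-22,0,0,-26.6,-22,0,0,-26.6,-22,0,0,-26.6,-22,0,0,-26.6,-22,0,0,-26.6,-22,0,0,-26.6,-22,0,0,-26.6,-22,0,0],
  fingers=0,
  squeeze=60,
)

```text
clock: 1.8
tcp_pos: [0.4016, 0.2989, 0.2315]
tcp_rot: [[-0.972, 0.235, 0.0], [0.235, 0.972, 0.0], [-0.0, 0.0, -1.0]]
contact_force: [1.0, 0.3, -0.8]
finger_gap: -0.003
```

Emit:
jog_arm(
  increments=[-20,-26,0,-0.03,-20,-26,0,0,-20,-26,0,0,-20,-26,0,0,-20,-26,0,0,-20,-26,0,0,-20,-26,0,0,-20,-26,0,0,-20,-26,10,0,-20,-26,20,0,-20,-26,20,0,-20,-26,20,0],
)

```text
clock: 2.8
tcp_pos: [0.5715, -0.0564, 0.1608]
tcp_rot: [[-0.979, 0.205, 0.001], [0.205, 0.979, -0.0], [-0.001, 0.0, -1.0]]
contact_force: [1.0, 0.4, 0.6]
finger_gap: -0.003
```

```bash
cat > look.py <<'E'
import sys
from h import *
out=[]
for n,(x,y) in(("side",(320,215)),("top",(330,190))):
    c=cam(n);a=c["image"][y:y+75,x:x+75]
    out.append(cv2.resize(a,None,fx=5,fy=5,interpolation=cv2.INTER_CUBIC))
    im=c["image"].astype(int)[y:y+75,x:x+75];m=(im[:,:,2]>100)&(im[:,:,1]<75)&(im[:,:,0]<75)
    ys,xs=np.nonzero(m)
    if len(xs):print(n,(xs.mean()+x).round(1),(ys.mean()+y).round(1),len(xs))
cv2.imwrite(f"pics/{sys.argv[1]}.png",np.hstack(out))
s=env.state();print(s["clock"],s["tcp_pos"].round(4),s["contact_force"].round(1),s["qpos"].round(2))
p=s["tcp_pos"]-[.547,-.057,.097];print("wheel-frame x,y,z mm",(1000*np.array([.98*p[0]-.2*p[1],.2*p[0]+.98*p[1],p[2]])).round(1))
E
python3 look.py a1
```

```text
side 357.8 254.9 22
2.9 [ 0.5712 -0.0583  0.1585] [0.3 1.2 1. ] [-0.15  0.46  1.84 -0.    0.84 -1.51]
wheel-frame x,y,z mm [24.   3.5 61.5]
```

View pics/a1.png

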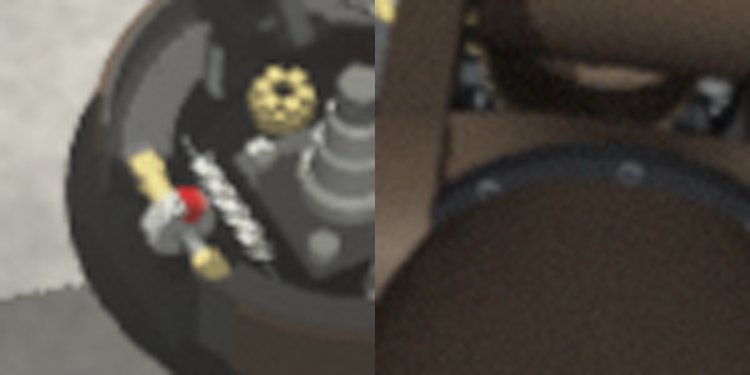

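Emit:
jog_arm(
  increments=[5,-1,18,0,5,-1,18,0,5,-1.5,10,0,0,0,9,0,0,0,2,0,0,0,0,0],
)

```text
clock: 3.4
tcp_pos: [0.5556, -0.0548, 0.1042]
tcp_rot: [[-0.979, 0.205, -0.0], [0.205, 0.979, 0.0], [0.0, 0.0, -1.0]]
contact_force: [0.2, 0.1, 0.2]
finger_gap: 0.005
```

```bash
python3 look.py a2
cat > phi.py <<'E'
from h import *
C=np.array([.547,-.057,.08]);X=np.array([.98,-.2,0]);Y=np.array([.2,.98,0]);Z=np.array([0,0,1.])
def cent(c,phi):
    o=ray(c,(0,0))[0];P=[];W=[]
    for a in np.linspace(-.36,.36,25):
        d=-np.sin(phi+a)*X+np.cos(phi+a)*Z
        for y in np.linspace(-6,6,7):
            p=C+.0165*d+y*1e-3*Y;v=o-p;v/=np.linalg.norm(v);w=d@v
            if w>0:P.append(proj(c,p));W.append(w*16.5*.03*2)
        for r in np.linspace(9,16.5,6):
            p=C+r*1e-3*d-.006*Y;v=o-p;v/=np.linalg.norm(v);w=-Y@v
            if w>0:P.append(proj(c,p));W.append(w*r*.03*1.5)
    if not W:return None
    return (np.average(P,axis=0,weights=W).round(1),round(sum(W)*.03*.41**2*33,1))
if __name__=="__main__":
    c=cam("side");print("C",proj(c,C))
    for p in np.arange(-3.14,3.14,.25):print(round(p,2),cent(c,p))
E
python3 phi.py
```

```text
side 358.2 255.3 21
3.5 [ 0.5562 -0.0549  0.105 ] [-0.7  0.9  0.5] [-0.15  0.52  1.92  0.    0.7  -1.52]
wheel-frame x,y,z mm [8.6 3.8 8. ]
C (np.float64(355.1425704070347), np.float64(258.1789822988664))
-3.14 (array([356.1, 263.3]), np.float64(7.6))
-2.89 (array([357.3, 262.7]), np.float64(7.6))
-2.64 (array([358.4, 262. ]), np.float64(7.6))
-2.39 (array([359.4, 261.2]), np.float64(7.6))
-2.14 (array([360.2, 260.2]), np.float64(7.6))
-1.89 (array([360.8, 259.3]), np.float64(7.6))
-1.64 (array([361.1, 258.4]), np.float64(7.6))
-1.39 (array([361. , 257.4]), np.float64(8.1))
-1.14 (array([360.6, 256.1]), np.float64(10.4))
-0.89 (array([359.8, 255.1]), np.float64(14.6))
-0.64 (array([358.9, 254.5]), np.float64(19.9))
-0.39 (array([357.7, 254.3]), np.float64(24.6))
-0.14 (array([356.4, 254.5]), np.float64(28.2))
0.11 (array([355. , 254.9]), np.float64(30.5))
0.36 (array([353.6, 255.6]), np.float64(31.3))
0.61 (array([352.4, 256.6]), np.float64(30.7))
0.86 (array([351.4, 257.6]), np.float64(28.5))
1.11 (array([350.6, 258.7]), np.float64(25.1))
1.36 (array([350.2, 259.9]), np.float64(20.5))
1.61 (array([350.3, 261. ]), np.float64(15.2))
1.86 (array([350.8, 262.1]), np.float64(10.8))
2.11 (array([351.8, 263.1]), np.float64(8.3))
2.36 (array([352.7, 263.6]), np.float64(7.6))
2.61 (array([353.7, 263.7]), np.float64(7.6))
2.86 (array([354.7, 263.6]), np.float64(7.6))
3.11 (array([355.9, 263.3]), np.float64(7.6))
```

View pics/a2.png

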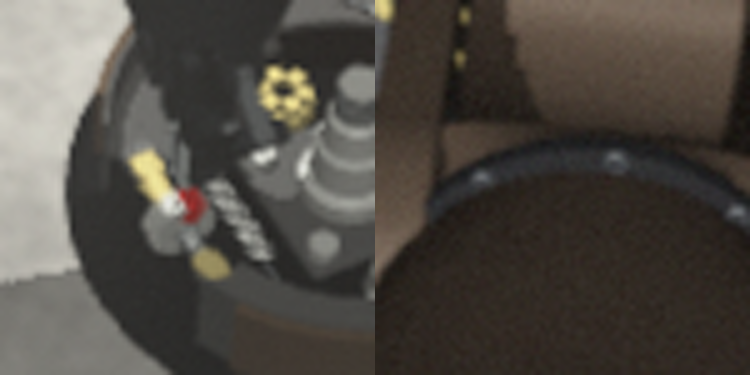

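Emit:
jog_arm(
  increments=[0,-3.5,3,0,0,0,2,0,0,0,1,0,0,0,0.5,0,0,0,0,0],
)

```text
clock: 3.97
tcp_pos: [0.5546, -0.0585, 0.0977]
tcp_rot: [[-0.979, 0.205, -0.0], [0.205, 0.979, 0.0], [0.0, 0.0, -1.0]]
contact_force: [-0.0, -0.9, 0.3]
finger_gap: -0.002
```

Emit:
jog_arm(
  increments=[0,0,0.7,0,0,0,0,0],
)

```text
clock: 4.13
tcp_pos: [0.5546, -0.0584, 0.097]
tcp_rot: [[-0.979, 0.205, -0.0], [0.205, 0.979, -0.0], [0.0, -0.0, -1.0]]
contact_force: [0.1, -0.3, -0.4]
finger_gap: -0.003
```

Emit:
jog_arm(
  increments=[0,0,0.7,0,0,0,0,0],
)

```text
clock: 4.3
tcp_pos: [0.5548, -0.0585, 0.0966]
tcp_rot: [[-0.979, 0.205, 0.0], [0.205, 0.979, -0.0], [-0.0, -0.0, -1.0]]
contact_force: [-1.1, -0.0, 5.2]
finger_gap: -0.001
```

Emit:
jog_arm(
  increments=[0,0,0.7,0,0,0,0,0],
)

```text
clock: 4.47
tcp_pos: [0.5554, -0.0586, 0.0963]
tcp_rot: [[-0.979, 0.205, 0.002], [0.205, 0.979, -0.0], [-0.002, 0.0, -1.0]]
contact_force: [-0.1, -0.5, 8.9]
finger_gap: 0.0
```

Emit:
jog_arm(
  increments=[2,0,0,0,2,0,0,0,2,0,0,0,2,0,0,0,2,0,0,0,2,0,0,0,2,0,0,0,2,0,0,0,0,0,0,0],
)

```text
clock: 5.22
tcp_pos: [0.54, -0.0554, 0.0966]
tcp_rot: [[-0.979, 0.205, 0.002], [0.205, 0.979, -0.0], [-0.003, 0.0, -1.0]]
contact_force: [-0.2, -1.3, 12.3]
finger_gap: 0.005
```

```bash
python3 look.py a3
```

```text
side 354.3 258.7 11
5.3167 [ 0.54   -0.0554  0.0966] [ 0.3 -0.9 13.8] [-0.16  0.51  1.96 -0.    0.66 -1.52]
wheel-frame x,y,z mm [-7.2  0.2 -0.4]
```

View pics/a3.png

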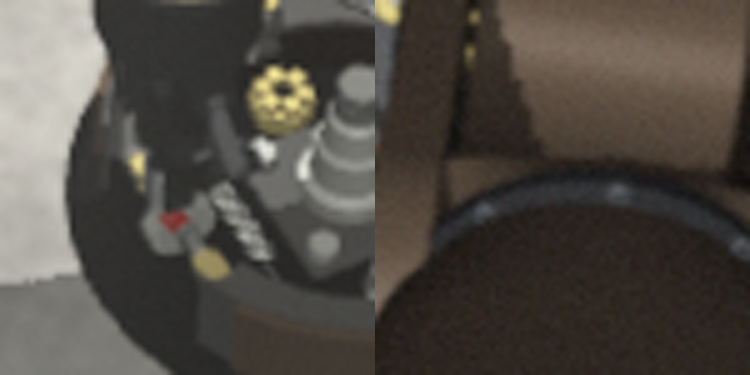

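Emit:
jog_arm(
  increments=[0,0,-8,0,-6,0,0,0,-6,0,0,0,-6,0,0,0,0,0,0,0],
)

```text
clock: 5.73
tcp_pos: [0.5582, -0.0592, 0.1036]
tcp_rot: [[-0.979, 0.205, 0.001], [0.205, 0.979, -0.0], [-0.001, 0.0, -1.0]]
contact_force: [0.1, -0.6, -0.2]
finger_gap: -0.001
```

```bash
python3 look.py a4
```

```text
side 353.7 258.2 14
5.8333 [ 0.5567 -0.0589  0.1033] [-0.5  0.1 -0.7] [-0.16  0.52  1.92 -0.    0.7  -1.52]
wheel-frame x,y,z mm [9.9 0.1 6.3]
```

View pics/a4.png

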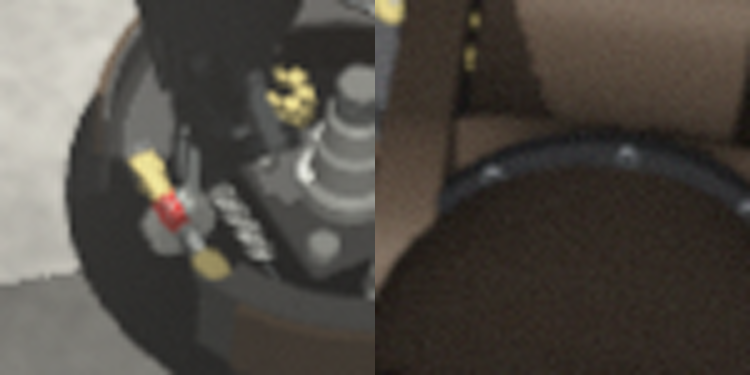

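Emit:
jog_arm(
  increments=[0.5,0,4,0,0,0,3.8,0,0,0,0,0,3,0,0,0,3,0,0,0,3,0,0,0,3,0,0,0,3,0,0,0,3,0,0,0,0,0,-7.8,0,-9,0,0,0,-9,0,0,0],
)

```text
clock: 6.83
tcp_pos: [0.5568, -0.0589, 0.1039]
tcp_rot: [[-0.979, 0.205, 0.0], [0.205, 0.979, -0.0], [-0.0, 0.0, -1.0]]
contact_force: [0.0, -1.3, 0.4]
finger_gap: 0.001
```

```bash
python3 look.py a5
```

```text
side 351.0 261.1 17
6.9333 [ 0.5582 -0.0592  0.1036] [ 1.3  0.4 -0.2] [-0.16  0.52  1.92 -0.    0.7  -1.52]
wheel-frame x,y,z mm [11.5  0.1  6.6]
```

View pics/a5.png

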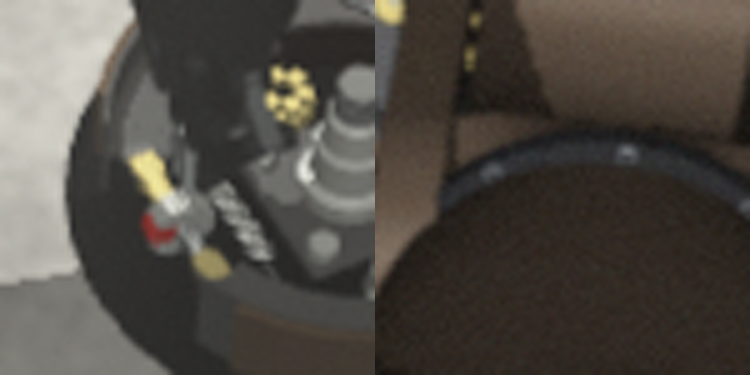

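Emit:
jog_arm(
  increments=[1,0,4,0,0,0,3.8,0,0,0,0,0,3,0,0,0,3,0,0,0,3,0,0,0,3,0,0,0,3,0,0,0,3,0,0,0,0,0,-7.8,0,-9,0,0,0,-9,0,0,0],
)

```text
clock: 7.93
tcp_pos: [0.5557, -0.0586, 0.1038]
tcp_rot: [[-0.979, 0.205, 0.0], [0.205, 0.979, -0.0], [-0.0, 0.0, -1.0]]
contact_force: [0.6, -0.0, 0.6]
finger_gap: -0.002
```

```bash
python3 look.py a6
```

```text
side 353.7 263.7 9
8.0333 [ 0.5572 -0.059   0.1035] [ 0.2 -0.5 -0.6] [-0.16  0.52  1.92 -0.    0.7  -1.52]
wheel-frame x,y,z mm [10.4  0.1  6.5]
```

View pics/a6.png

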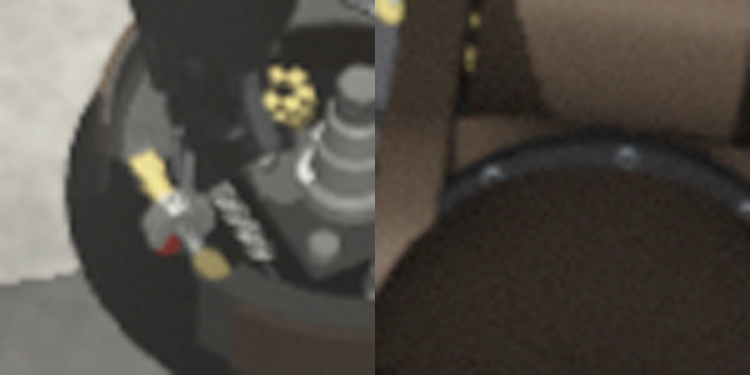

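Emit:
jog_arm(
  increments=[0,0,4,0,0,0,3.8,0,0,0,0,0,3,0,0,0,3,0,0,0,3,0,0,0,3,0,0,0,3,0,0,0,3,0,0,0,0,0,-7.8,0,-9,0,0,0,-9,0,0,0],
)

```text
clock: 9.03
tcp_pos: [0.5557, -0.0587, 0.1037]
tcp_rot: [[-0.979, 0.205, 0.0], [0.205, 0.979, -0.0], [-0.0, -0.0, -1.0]]
contact_force: [1.3, -0.0, -0.8]
finger_gap: 0.0
```

```bash
python3 look.py a7
```

```text
9.1333 [ 0.5572 -0.059   0.1035] [ 0.1 -0.2  0.5] [-0.16  0.52  1.92 -0.    0.7  -1.52]
wheel-frame x,y,z mm [10.4  0.1  6.5]
```

View pics/a7.png

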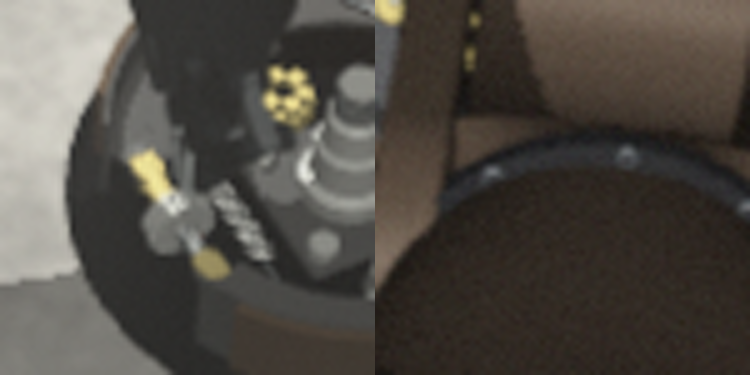

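Emit:
jog_arm(
  increments=[0,0,4,0,0,0,3.8,0,0,0,0,0,3,0,0,0,3,0,0,0,3,0,0,0,3,0,0,0,3,0,0,0,3,0,0,0,0,0,-7.8,0,-9,0,0,0,-9,0,0,0],
)

```text
clock: 10.13
tcp_pos: [0.5557, -0.0586, 0.1037]
tcp_rot: [[-0.979, 0.205, 0.0], [0.205, 0.979, 0.0], [-0.0, 0.0, -1.0]]
contact_force: [0.4, 0.2, -0.9]
finger_gap: -0.001
```

Emit:
jog_arm(
  increments=[0,0,4,0,0,0,3.8,0,0,0,0,0,3,0,0,0,3,0,0,0,3,0,0,0,3,0,0,0,3,0,0,0,3,0,0,0,0,0,-7.8,0,-9,0,0,0,-9,0,0,0],
)

```text
clock: 11.13
tcp_pos: [0.5557, -0.0587, 0.1036]
tcp_rot: [[-0.979, 0.205, -0.0], [0.205, 0.979, 0.0], [0.0, 0.0, -1.0]]
contact_force: [-0.6, 0.4, -0.9]
finger_gap: 0.002
```

```bash
python3 look.py a8
```

```text
side 359.1 256.4 19
11.2333 [ 0.5572 -0.059   0.1034] [ 0.1 -0.   0.3] [-0.16  0.52  1.92 -0.    0.7  -1.52]
wheel-frame x,y,z mm [10.4  0.1  6.4]
```

View pics/a8.png

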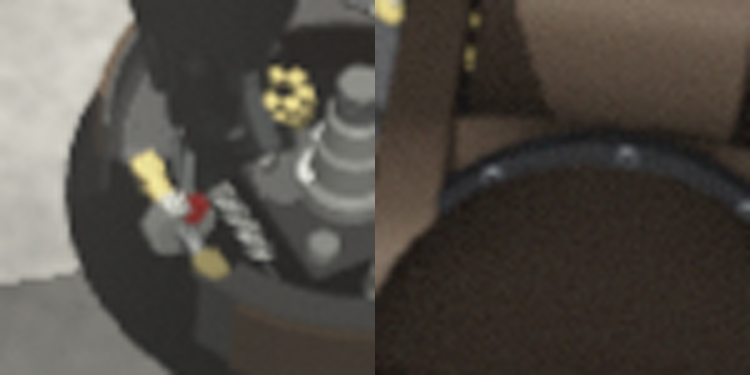

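Emit:
jog_arm(
  increments=[0,0,4,0,0,0,3.8,0,0,0,0,0,3,0,0,0,3,0,0,0,3,0,0,0,3,0,0,0,3,0,0,0,3,0,0,0,0,0,-7.8,0,-9,0,0,0,-9,0,0,0],
)

```text
clock: 12.23
tcp_pos: [0.5557, -0.0586, 0.1038]
tcp_rot: [[-0.979, 0.205, 0.0], [0.205, 0.979, -0.0], [-0.0, 0.0, -1.0]]
contact_force: [0.5, 0.5, 0.0]
finger_gap: 0.0
```

```bash
python3 look.py a9
```

```text
side 353.8 258.2 12
12.3333 [ 0.5572 -0.059   0.1035] [-0.2  0.1  0.6] [-0.16  0.52  1.92 -0.    0.7  -1.52]
wheel-frame x,y,z mm [10.4  0.1  6.5]
```

Emit:
jog_arm(
  increments=[0,0,4,0,0,0,3.8,0,0,0,0,0,3,0,0,0,3,0,0,0,3,0,0,0,3,0,0,0,3,0,0,0,3,0,0,0,0,0,-7.8,0,-9,0,0,0,-9,0,0,0],
)

```text
clock: 13.33
tcp_pos: [0.5558, -0.0587, 0.1038]
tcp_rot: [[-0.979, 0.205, 0.0], [0.205, 0.979, -0.0], [-0.0, 0.0, -1.0]]
contact_force: [0.4, 0.1, 0.1]
finger_gap: 0.0
```

```bash
python3 look.py a10
```

```text
side 351.1 261.2 18
13.4333 [ 0.5572 -0.059   0.1035] [-0.5 -0.2  0.6] [-0.16  0.52  1.92 -0.    0.7  -1.52]
wheel-frame x,y,z mm [10.4  0.1  6.5]
```

View pics/a10.png

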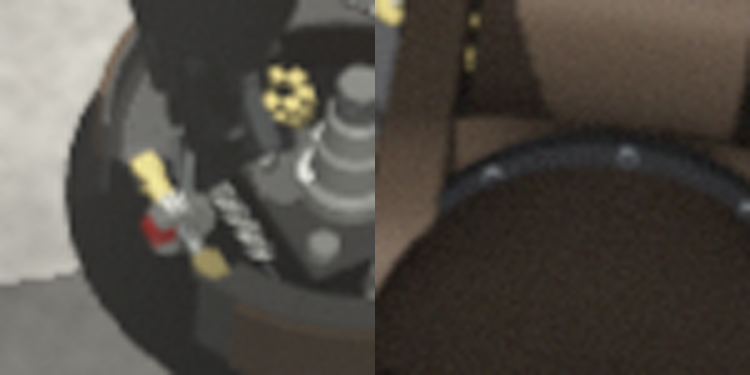

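Emit:
jog_arm(
  increments=[0,0,4,0,0,0,3.8,0,0,0,0,0,3,0,0,0,3,0,0,0,3,0,0,0,3,0,0,0,3,0,0,0,3,0,0,0,0,0,-7.8,0,-9,0,0,0,-9,0,0,0],
)

```text
clock: 14.43
tcp_pos: [0.5557, -0.0587, 0.1038]
tcp_rot: [[-0.979, 0.205, 0.0], [0.205, 0.979, -0.0], [-0.0, -0.0, -1.0]]
contact_force: [0.3, -0.1, -0.1]
finger_gap: 0.002
```

```bash
python3 look.py a11
```

```text
side 353.6 263.9 8
14.5333 [ 0.5572 -0.059   0.1036] [-0.3  0.4  0.1] [-0.16  0.52  1.92 -0.    0.7  -1.52]
wheel-frame x,y,z mm [10.4  0.1  6.6]
```

Emit:
jog_arm(
  increments=[0,0,4,0,0,0,3.8,0,0,0,0,0,3,0,0,0,3,0,0,0,3,0,0,0,3,0,0,0,3,0,0,0,3,0,0,0,0,0,-7.8,0,-9,0,0,0,-9,0,0,0],
)

```text
clock: 15.53
tcp_pos: [0.5557, -0.0587, 0.1038]
tcp_rot: [[-0.979, 0.205, 0.0], [0.205, 0.979, -0.0], [-0.0, 0.0, -1.0]]
contact_force: [0.4, -0.6, 0.3]
finger_gap: -0.002
```

Emit:
jog_arm(
  increments=[0,0,4,0,0,0,3.8,0,0,0,0,0,3,0,0,0,3,0,0,0,3,0,0,0,3,0,0,0,3,0,0,0,3,0,0,0,0,0,-7.8,0,-9,0,0,0,-9,0,0,0],
)

```text
clock: 16.53
tcp_pos: [0.5557, -0.0587, 0.1036]
tcp_rot: [[-0.979, 0.205, -0.0], [0.205, 0.979, 0.0], [0.0, 0.0, -1.0]]
contact_force: [0.8, -0.4, 0.1]
finger_gap: -0.002
```

```bash
python3 look.py a12
```

```text
side 360.7 258.9 10
16.6333 [ 0.5571 -0.059   0.1033] [-0.4 -0.8  0.5] [-0.16  0.52  1.92 -0.    0.7  -1.52]
wheel-frame x,y,z mm [10.3  0.1  6.3]
```

View pics/a12.png

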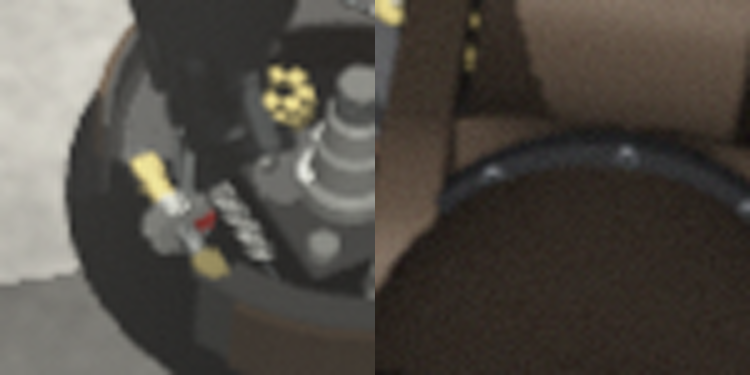

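Emit:
jog_arm(
  increments=[0,0,4,0,0,0,3.8,0,0,0,0,0,3,0,0,0,3,0,0,0,3,0,0,0,3,0,0,0,3,0,0,0,3,0,0,0,0,0,-7.8,0,-9,0,0,0,-9,0,0,0],
)

```text
clock: 17.63
tcp_pos: [0.5557, -0.0587, 0.1038]
tcp_rot: [[-0.979, 0.205, 0.0], [0.205, 0.979, -0.0], [-0.0, 0.0, -1.0]]
contact_force: [0.2, -0.1, -0.5]
finger_gap: -0.003
```

```bash
python3 look.py a13
```

```text
side 358.9 256.2 17
17.7333 [ 0.5572 -0.059   0.1035] [-0.1  0.5 -0.5] [-0.16  0.52  1.92  0.    0.7  -1.52]
wheel-frame x,y,z mm [10.4  0.1  6.5]
```

View pics/a13.png

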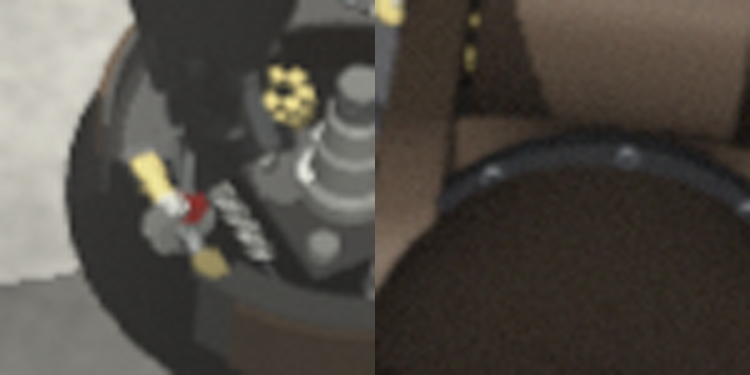

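Emit:
jog_arm(
  increments=[7,0,0,0,0,0,4,0,0,0,3.8,0,0,0,0,0,1,0,0,0,1,0,0,0,1,0,0,0,1,0,0,0,0,0,0,0,0,0,-7.8,0,0,0,-5,0,-10,0,5,0],
)

```text
clock: 18.73
tcp_pos: [0.5534, -0.0581, 0.1048]
tcp_rot: [[-0.979, 0.205, 0.0], [0.205, 0.979, -0.0], [-0.0, 0.0, -1.0]]
contact_force: [0.8, -0.3, 1.2]
finger_gap: -0.0
```

```bash
python3 look.py a14
```

```text
side 358.4 256.1 16
18.8333 [ 0.5555 -0.0586  0.1033] [ 0.1  0.  -0.4] [-0.16  0.52  1.92 -0.    0.7  -1.52]
wheel-frame x,y,z mm [8.7 0.1 6.3]
```

View pics/a14.png

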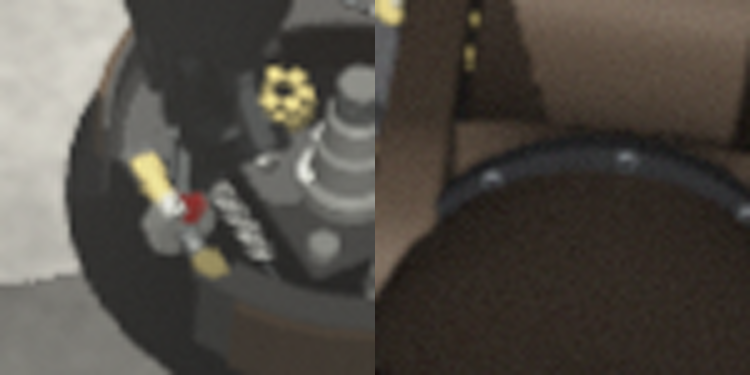

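Emit:
jog_arm(
  increments=[0,0,-10,0,0,0,-15,0,-5,0,-15,0,-10,3,-15,0,0,0,0,0],
)

```text
clock: 19.25
tcp_pos: [0.5722, -0.0588, 0.1618]
tcp_rot: [[-0.979, 0.205, 0.005], [0.205, 0.979, -0.001], [-0.005, 0.0, -1.0]]
contact_force: [0.4, -0.0, 1.8]
finger_gap: -0.0
```

```bash
python3 look.py a15
```

```text
side 357.7 254.8 21
19.35 [ 0.5695 -0.0585  0.1591] [-0.7 -0.2 -0.2] [-0.16  0.46  1.85  0.    0.83 -1.52]
wheel-frame x,y,z mm [22.4  3.1 62.1]
```

View pics/a15.png

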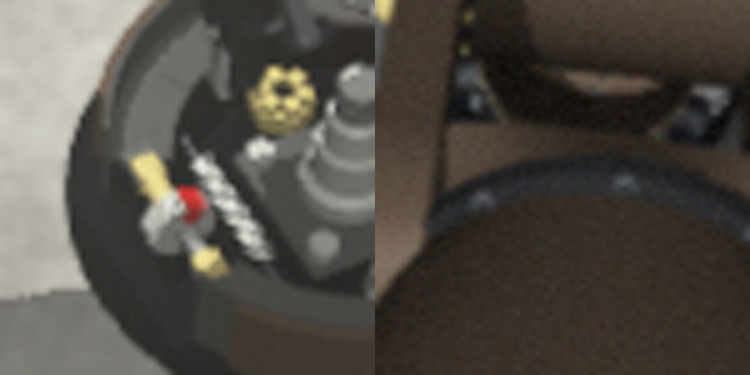

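Emit:
jog_arm(
  increments=[0,0,-20,0,0,0,-25,0,0,0,-25,0,0,20,-10,0,0,30,0,0,0,30,0,0,0,30,0,0,0,30,0,0,0,30,0,0,0,30,0,0,0,30,0,0,0,0,0,0],
)

```text
clock: 20.35
tcp_pos: [0.6163, 0.171, 0.2373]
tcp_rot: [[-0.979, 0.203, -0.001], [0.203, 0.979, 0.001], [0.002, 0.001, -1.0]]
contact_force: [-1.7, -0.4, -0.5]
finger_gap: 0.001
```

```bash
python3 look.py a16
python3 - <<'E'
from h import *
c=cam("top");cv2.imwrite("pics/topz.png",c["image"])
c=cam("side");cv2.imwrite("pics/sidez.png",c["image"])
a,b=cv2.imread("pics/side0.png"),c["image"]
E
```

```text
side 358.1 255.5 25
top 365.6 229.9 15
20.45 [0.6156 0.1674 0.2373] [-0.3  0.2  0.3] [ 0.22  0.46  1.62 -0.    1.07 -1.15]
wheel-frame x,y,z mm [ 22.3 233.6 140.3]
```

View pics/a16.png

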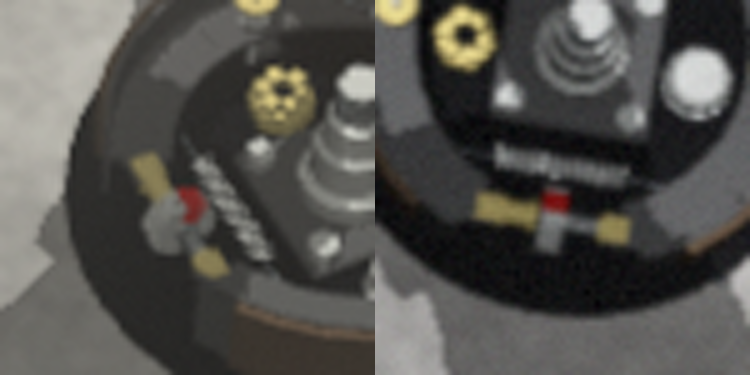

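View pics/topz.png

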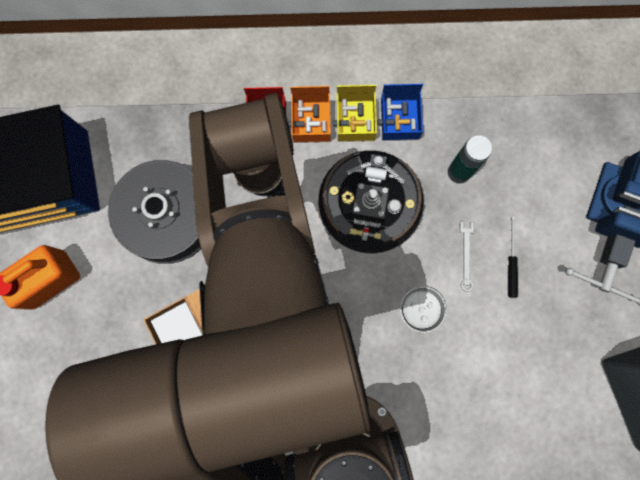

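Both cameras show the dab back where it started: top (365.6, 229.9) against (365.3, 229.7) at the start, and side (358.1, 255.5) against (357.8, 254.5). The wheel and shoes are seated, the nut, cap and other items haven't moved, and the hand is clear.

```bash
python3 -c "
from cell import env
print(env.job_done())"
```

```text
the job is handed in; nothing more can be done
None
```

I backed the star wheel off by two full turns and handed the job in at about 20.5 s, with the hand well clear of the brake.

- **Strokes:** I used the shut fingertips, pressing with about 9 to 14 N where I measured it. The strokes were one of 16 mm, eleven of 18 mm and a last trim of 4 mm.
- **Turn count:** Six 18 mm strokes brought the dab back to the same pixel, so each is about 1.05 rad. The rolled distance adds up to about 12.6–12.7 rad, and two turns is 12.57.
- **Dab position:** I counted two turns from where the wheel stood, so the dab ends at its starting position, about 0.4 rad short of straight up. In the last pictures it is within 0.4 px of the start in the top view and about 1 px in the side view. With the hand lifted clear and the lighting alike, the side view matched to 0.1 px.
- **Uncertainty:** The dab reading is good to only about 0.1–0.2 rad, partly because the arm's shadow shifted its colour in some pictures.
- **Everything else:** The adjuster and shoes look seated, judged by eye from the pictures, with no height measured. The nut, cap, can, dish and tools look unmoved. The arm partly hid the carton, and I did not compare its position.

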